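# Centre the ball stud on the inspection stand

## Robot

A 6-joint arm with a two-finger parallel gripper is mounted at the origin on the work surface. World frame = base frame: x ahead of the robot, y to its left, z up, the work surface at z = 0. Lengths are in m, angles in rad, forces in N, time in s.
With the tool pointing down it reaches from about 0.3 to 0.775 m from the base axis. Payload 14.6 kg.
Tool frame: the origin (TCP) lies on the centre line of the jaws, within the pads' length; the fingertips stand 19 mm ahead of it and the grasp point (between the pads) is the TCP (ctrl.tip_reach is the distance from the TCP to the fingertips, in m); x points along the fingers, y is the direction in which the jaws open and shut, and the axes are right-handed (so a half turn about x gives the same grasp; the last joint's range is limited). The gripper opens to 94 mm and grips with 3 to 60 N. Pads are 16 mm wide; open, the fingers measure 119 mm over their backs; the gripper's body (75 mm by 177 mm) begins 78 mm behind the grasp point.
Start: joints at [1.048, 0.3, 1.521, -0, 1.321, -0.067], TCP at [0.242, 0.494, 0.224] pointing down, gripper open.
Joint ranges: [-3.03, 3.03], [-0.79, 2.21], [0.23, 2.52], [-1.04, 4.18], [0, 3.07], [-2.55, 2.55]. Speed limits (rad/s): [2.22, 2.22, 2.57, 3.14, 3.14, 3.14].

## Interface

Orientations are given as [roll, pitch, yaw] about the fixed x, y, z axes, in that order (R = Rz(yaw) Ry(pitch) Rx(roll)).
In Python, from station import ctrl, optics, models gives the robot as it stands. The module is installed in compiled form; this text tells all that it offers.
- The arm moves only by the tool arm_command, never from a script. Its argument "deltas" is a list of rows, each an object with "translation": the shift along the tool's x, y, z in units of 25 mm (1.0 is 25 mm), a list of three; "turn": the turn, a rotation vector about the tool's x, y, z in units of 5 degrees (1.0 is 5 degrees), a list of three. In form: [{"translation": [x, y, z], "turn": [rx, ry, rz]}, ...]. A call has 1 to 12 rows; each row is the pose to reach, as a shift and turn from the pose commanded when the call began, along the tool's axes at that moment; what a row does not reach only later rows make up. A row lasts 1/12 s, in which the tool goes at most 41.7 mm and 7.16 degrees, less where a joint would pass 70% of its speed; a pose out of reach is approached as far as the arm can. A call with a gripper value outside its range is refused whole. "gripper" is the finger opening in mm, from 0 to 94, set as the call begins (left out, the last holds). The fingers move at their own pace and stop on an object; "force" is the grip in N (left out, the last holds). Time passes only in rows, so rows that repeat a pose let the fingers close. It gives the time, the measured TCP pose, the force and the opening at its end, in the units of the state.
- ctrl.get_obs(): the state, without advancing time (a new reading comes with each control period).
- optics.camera(name): name is "scene" or "top" or "wrist"; returns the picture (480x640x3 uint8, red, green, blue); there is no depth.
- optics.get_calibration(name): a dict with "K" (3x3 intrinsics, pixels), "k1" (the pictures are not rectified: a ray, as slopes to the right and down, at radius r is drawn at 1 + k1 r^2 times it, then the intrinsics apply), "origin" and "orientation" of the camera in the world. Camera axes: x right, y down, z forward; pixel columns grow to the right and rows downward; lengths in m; the calibration is good to about 2 mm. A picture is of the moment at which its call begins: read the wrist's pose just before it. get_calibration takes no time and is no camera call; for the wrist camera it gives the pose at the moment of the call.
- ctrl.hand_in(): hands the job in, once; it reports no verdict.
Trained networks look in the newest picture that a camera, given by its name, has taken for a name from the list of things; names that differ only in an ending like _2 or _b are one class to them, and where a whole thing is asked for, a point or a joint stands for the part that bears it (a point fixed in the world has none). Each returns a list of dicts, best first, with "score" (0 to 1); they miss things now and then, are a little off and sometimes report something else, mostly with a low value. They report only what shows in the picture. A call takes as long as a camera call. They do not tell look-alikes from the thing itself.
- models.look_for(target, camera): "box" ([left, top, right, bottom] in pixels, round what is visible of it).
- models.cut_out(target, camera): "pixels" (480x640 bool, what is visible of it) and "box" ([left, top, right, bottom] in pixels, round what is visible of it).
- models.mark_of(target, camera): "at" ([column, row] in pixels: a listed point, or the origin of a listed thing).
The state is a dict: "time_s": time; "qpos": joint angles; "joint_vel": joint speeds; "tau": joint torques, N m; "ee_pos": TCP position; "eef_rot": TCP orientation; "force": force on the tool from outside, world axes, zero at the start; "moment": the same for the moment, N m; "grip_width": finger opening in m.
Only numpy, scipy, OpenCV 4.12 (cv2) and the standard library are available. Lean on these libraries where they do the work, as an engineer would, in place of code of your own. Each camera call takes 0.05 s, during which the arm holds its last target.

## Task

The steel ball stud on the small round inspection stand has been left close to the edge. With light taps or pushes of the fingertips, nudge it across until its foot lies wholly inside the white scribed ring, standing upright. Do not lift it, tip it over or push it off the stand, and leave everything else on the bench where it is.

Things in the scene. Friction and masses are not known exactly. Their poses are not given: they have to be found in the camera images.
- stud: Loose steel ball stud, about 0.2 kg, upright on the stand's round top, 20 to 30 mm off the ring's centre in any direction. Foot flange 36 mm diameter, 12 mm high; neck 12 mm diameter; ball 26 mm diameter, its centre 41 mm above the underside; 54 mm tall. Top-heavy: pushed at the flange it slides (1 to 2 N), pushed at the ball it may topple. Origin: centre of its underside; z up its axis.
- ring_centre (a point): Centre of the scribed ring, on the stand's top face. The ring is a thin white circle, 48 mm inner diameter (6 mm clear all round a centred foot), flush on the flat black top, a disc 104 mm in diameter and 12 mm thick, its upper face (this point) 50 mm above the bench, on a 60 mm column and a grey foot 100 x 100 x 12 mm. The stand is fixed to the bench. z up.
- spare: A second ball stud of the same shape and size, loose, standing on the bench away from the stand. Leave it alone. Origin: centre of its underside.
- channel: Short offcut of pale metal U-channel lying open side up on the bench, 160 x 40 x 40 mm, long along its x. Loose; leave it alone. Origin: centre of its underside.
- collar: Steel collar lying flat on the bench, 48 mm outside diameter, 26 mm hole, 16 mm high. Loose; leave it alone. Origin: centre of its underside.
There are look-alikes about, which are no part of the job. Leave any brown or orange look-alike of the stud alone.

How it is judged:
At the end, for the whole second after the job is handed in: The stud stands upright (within 0.06 rad) and still on the stand's top, its axis within 6 mm of the ring's centre so that its foot is wholly inside the ring, and spare stud, channel and collar are within 10 mm of where they were (horizontal distance between stud and ring_centre below 0.006 m and z of stud in the frame of ring_centre between -0.003 and 0.003 m and angle between stud's own z axis and vertical below 0.06 rad and linear speed of stud below 0.01 m/s and distance of each of spare, channel, collar from where it was at the start of the episode below 0.01 m); the robot touches nothing.
It fails at once if the stud is lifted: clear of the stand by more than 4 mm, or raised by more than 8 mm ((z of stud in the frame of ring_centre above 0.004 m and contact force between stud and stand below 0.02 N) or z of stud in the frame of ring_centre above 0.008 m).
It fails at once if the stud is tipped by more than 0.3 rad (angle between stud's own z axis and vertical above 0.3 rad).
It fails at once if the stud falls off the stand (z of stud in the frame of ring_centre below -0.01 m).
It fails at once if the stud is hit, squeezed or pressed with more than 15 N, or knocked along faster than 0.25 m/s (contact force between the fingers and stud above 15 N or linear speed of stud above 0.25 m/s).
It fails at once if the spare stud, the channel or the collar is disturbed (distance of any of spare, channel, collar from where it was at the start of the episode above 0.02 m).
It also fails if it takes over 42 s, if anything falls off the work surface, if the arm or the gripper's body presses on something with over 40 N, if the wrist force passes 120 N, or if a joint passes its speed limit or range.

## Working session

There is one attempt and no reset: what is moved stays moved. The work goes in short steps, Python scripts to look and compute and a tool call to move; the robot and the scene stay as the last step left them, time stands still between calls to the robot, and variables do not carry over. Pictures are saved under pics/ and viewed, and the job is handed in when it is done.

Besides the shell and the picture viewer there is one more tool, called as name(argument=value, ...), one argument or row to a line, values as JSON. arm_command: Moves the arm, as the interface text tells. Its arguments: {"type":"object","properties":{"deltas":{"type":"array"},"gripper":{"type":"number"},"force":{"type":"number"}},"required":["deltas"]}

```bash
mkdir -p pics; python3 - <<'E'
from station import ctrl, optics, models
import cv2
o=ctrl.get_obs(); print(o)
for n in ("scene","top","wrist"):
    c=optics.get_calibration(n); print(n,c)
    im=optics.camera(n); cv2.imwrite(f"pics/{n}0.png",im[:,:,::-1])
    for t in ("stud","ring_centre"):
        print(n,t,[(m["at"],m["score"]) for m in models.mark_of(t,n)])
E
```

```text
{'time_s': 0.0, 'qpos': array([ 1.04840093e+00,  3.00475965e-01,  1.52153258e+00,  3.25179244e-05,
        1.32068846e+00, -6.65683430e-02]), 'joint_vel': array([-0.00104601,  0.00169086, -0.00053995, -0.00120716,  0.0004823 ,
       -0.00110736]), 'tau': array([-9.36757569e-04, -5.31808090e+01, -3.52743566e+01,  7.07876240e-02,
        2.44035391e-02, -1.32166692e-04]), 'ee_pos': array([0.24198351, 0.49366378, 0.22390416]), 'eef_rot': array([-1.66587786,  1.56969152, -2.12171298]), 'force': array([-0.8236714 , -0.28314913, -0.51424009]), 'moment': array([ 0.03540114, -0.02028177, -0.01137752]), 'grip_width': 0.09416026363633873}
scene {'K': array([[583.9196612 ,   0.        , 323.04537141],
       [  0.        , 583.9196612 , 246.00558754],
       [  0.        ,   0.        ,   1.        ]]), 'k1': 0.027820139436276467, 'origin': array([ 1.17132578, -0.32776985,  1.02083405]), 'orientation': array([-2.50320361,  0.00466225,  1.08867506])}
scene stud [([286.1, 275.1], 0.85), ([321.8, 240.4], 0.79), ([277.0, 249.6], 0.64)]
scene ring_centre [([337.3, 242.3], 0.86), ([186.7, 296.5], 0.74)]
top {'K': array([[501.9413744 ,   0.        , 317.67046864],
       [  0.        , 501.9413744 , 241.8365765 ],
       [  0.        ,   0.        ,   1.        ]]), 'k1': -0.007068730285556701, 'origin': array([0.37272585, 0.00369629, 0.8876495 ]), 'orientation': array([-2.93967163,  0.00495205, -1.60583756])}
top stud [([364.9, 295.5], 0.92), ([310.7, 256.9], 0.9), ([369.3, 255.2], 0.66)]
top ring_centre [([295.9, 256.5], 0.85)]
wrist {'K': array([[366.09343398,   0.        , 326.94772678],
       [  0.        , 366.09343398, 235.67668396],
       [  0.        ,   0.        ,   1.        ]]), 'k1': 0.020584824215455048, 'origin': array([0.1755476 , 0.52662585, 0.38489926]), 'orientation': array([2.88492566e+00, 9.13548168e-06, 1.11482666e+00])}
wrist stud []
wrist ring_centre []
```

View pics/scene0.png

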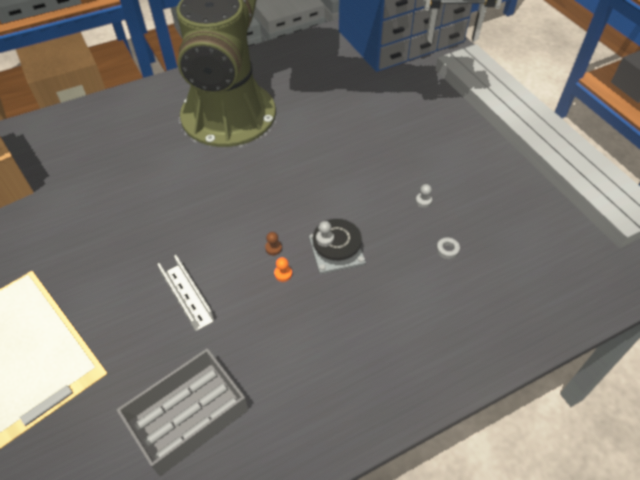

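View pics/top0.png

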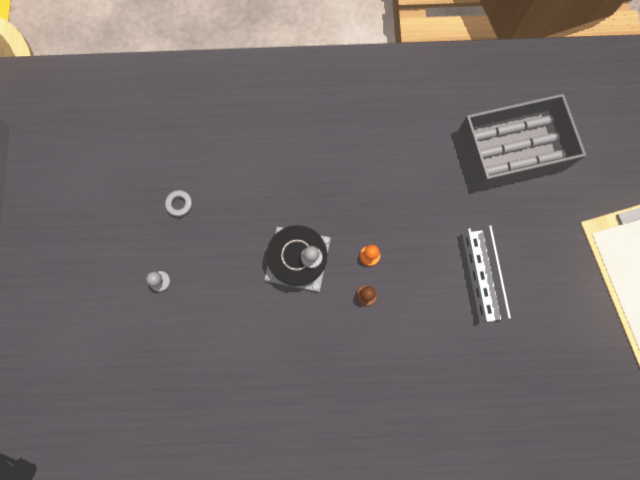

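View pics/wrist0.png

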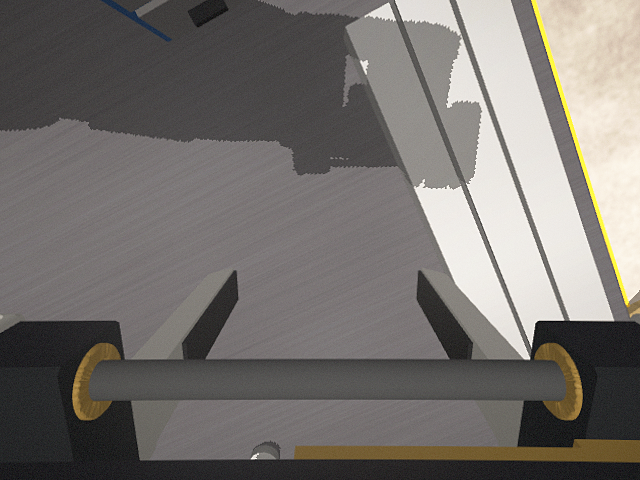

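Candidates for the stud:
- Grey stud on the black disc: top (311,257), scene (322,240). This is the one I want, since it is grey and stands on the stand.
- Spare on the bench: top (158,282), scene (425,194).
- Orange look-alike: top (370,255).
- Brown look-alike: top (367,295).

Next I'll measure and check a close crop.

```bash
cat > h.py <<'E'
import numpy as np, cv2
from scipy.spatial.transform import Rotation as R
from scipy.optimize import least_squares
from station import ctrl, optics, models
def rot(o): return R.from_euler('xyz',o).as_matrix()
def ray(c,p):
    K=c["K"]; d=np.array([(p[0]-K[0,2])/K[0,0],(p[1]-K[1,2])/K[1,1]]); u=d.copy()
    for _ in range(20): u=d/(1+c["k1"]*(u@u))
    v=rot(c["orientation"])@np.array([u[0],u[1],1]); return np.array(c["origin"]),v/np.linalg.norm(v)
def proj(c,P):
    q=rot(c["orientation"]).T@(np.array(P)-c["origin"]); u=q[:2]/q[2]; u=u*(1+c["k1"]*(u@u))
    return np.array([c["K"][0,0]*u[0]+c["K"][0,2],c["K"][1,1]*u[1]+c["K"][1,2]])
def plane(c,p,z):
    o,d=ray(c,p); return o+d*(z-o[2])/d[2]
def tri(rs):
    A=sum(np.eye(3)-np.outer(d,d) for o,d in rs); b=sum((np.eye(3)-np.outer(d,d))@o for o,d in rs)
    return np.linalg.solve(A,b)
E
python3 - <<'E'
from h import *
cs,ct=[optics.get_calibration(n) for n in("scene","top")]
for nm,ps,pt,z in (("stud",(321.8,240.4),(310.7,256.9),.05),("ring",(337.3,242.3),(295.9,256.5),.05)):
    print(nm,tri([ray(cs,ps),ray(ct,pt)]).round(4),plane(cs,ps,z).round(4),plane(ct,pt,z).round(4))
for nm,pt in (("spare",(161,282)),("orange",(371,258)),("brown",(367,297)),("collar",(178,204)),("channel",(486,275))): print(nm,plane(ct,pt,0.0).round(3))
a=cv2.imread("pics/top0.png")[200:320,230:400]; b=cv2.imread("pics/scene0.png")[190:300,250:400]
cv2.imwrite("pics/c0.png",np.hstack([cv2.resize(a,(400,400*120//170),interpolation=2)[:280],cv2.resize(b,(400,293),interpolation=2)[:280]]))
E
```

```text
stud [0.5173 0.0109 0.0489] [0.5168 0.0067 0.05  ] [0.5187 0.0145 0.05  ]
ring [0.5236 0.0403 0.0306] [0.5363 0.0329 0.05  ] [0.5202 0.0396 0.05  ]
spare [0.492 0.283 0.   ]
orange [ 0.521 -0.093  0.   ]
brown [ 0.452 -0.082  0.   ]
collar [0.635 0.256 0.   ]
channel [ 0.483 -0.296  0.   ]
```

View pics/c0.png

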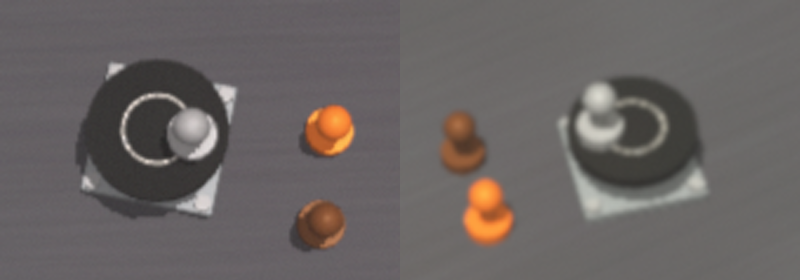

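The crop shows the grey stud on the black disc, overlapping the -y side of the ring: top (311,257), ring centre (296,256). The plan is to open the fingers about 16 mm as a cradle behind the flange and push roughly along +y, with the wrist camera on the +y side.

```bash
cat >> h.py <<'E'
def plan(target,Rt=None):
    o=ctrl.get_obs(); Rc=rot(o["eef_rot"]); d=Rc.T@(np.array(target)-o["ee_pos"])/0.025
    print("t",o["time_s"],"pos",o["ee_pos"].round(4),"F",o["force"].round(2)); print("trans",d.round(3))
    if Rt is not None: print("turn",np.rad2deg(R.from_matrix(Rc.T@Rt).as_rotvec()/5).round(3))
def Rpush(d,s):  # tool z = s*d (horizontal), x down
    z=np.append(s*np.array(d)/np.linalg.norm(d),0); x=np.array([0,0,-1.]); return np.column_stack([x,np.cross(z,x),z])
E
python3 - <<'E'
from h import *
o=ctrl.get_obs(); Rc=rot(o["eef_rot"]); c=optics.get_calibration("wrist")
off=Rc.T@(c["origin"]-o["ee_pos"]); print(Rc.round(3),"camoff",off.round(3), ctrl.tip_reach)
s=np.sign(off[2])
for d in ((0,1),):
  plan([0.519,-0.035,0.2],Rpush(d,s))
E
```

```text
[[-0.     0.44   0.898]
 [-0.     0.898 -0.44 ]
 [-1.    -0.    -0.   ]] camoff [-0.161  0.    -0.074] 0.019
t 0.45 pos [0.2421 0.4938 0.2244] F [-0.44 -0.33  0.47]
trans [  0.977 -14.117  19.257]
turn [1.2777e+01 1.0000e-03 1.0000e-03]
```

arm_command(
  deltas=[
    {"translation": [0.2, -1.2, 1.6], "turn": [1.1, 0, 0]},
    {"translation": [0.3, -2.4, 3.2], "turn": [2.1, 0, 0]},
    {"translation": [0.4, -3.5, 4.8], "turn": [3.2, 0, 0]},
    {"translation": [0.5, -4.7, 6.4], "turn": [4.3, 0, 0]},
    {"translation": [0.6, -5.9, 8.0], "turn": [5.3, 0, 0]},
    {"translation": [0.7, -7.1, 9.6], "turn": [6.4, 0, 0]},
    {"translation": [0.8, -8.2, 11.2], "turn": [7.5, 0, 0]},
    {"translation": [0.9, -9.4, 12.8], "turn": [8.5, 0, 0]},
    {"translation": [0.98, -10.6, 14.4], "turn": [9.6, 0, 0]},
    {"translation": [0.98, -11.8, 16.0], "turn": [10.7, 0, 0]},
    {"translation": [0.98, -12.9, 17.6], "turn": [11.7, 0, 0]},
    {"translation": [0.98, -14.1, 19.25], "turn": [12.78, 0, 0]},
  ],
  gripper=16,
)

```text
time_s: 1.45
ee_pos: [0.474, 0.0492, 0.2012]
eef_rot: [1.714, 1.57, 0.138]
force: [0.5, 1.4, 0.0]
grip_width: 0.018
```

```bash
python3 - <<'E'
from h import *
plan([0.519,-0.035,0.2],Rpush((0,1),-1))
E
```

```text
t 1.45 pos [0.474  0.0492 0.2012] F [0.47 1.38 0.  ]
trans [0.047 1.817 3.361]
turn [-0.054 -0.001 -0.005]
```

arm_command(
  deltas=[
    {"translation": [0.05, 0.9, 1.65], "turn": [0, 0, 0]},
    {"translation": [0.05, 1.8, 3.3], "turn": [-0.05, 0, 0]},
    {"translation": [0.05, 1.8, 3.3], "turn": [-0.05, 0, 0]},
    {"translation": [0.05, 1.8, 3.3], "turn": [-0.05, 0, 0]},
    {"translation": [0.05, 1.8, 3.3], "turn": [-0.05, 0, 0]},
  ],
)

```text
time_s: 1.87
ee_pos: [0.5182, -0.031, 0.1995]
eef_rot: [-2.01, 1.57, 2.705]
force: [0.7, 0.2, 0.8]
grip_width: 0.0162
```

```bash
python3 - <<'E'
from h import *
plan([0.519,-0.035,0.2],Rpush((0,1),-1))
c=optics.get_calibration("wrist"); im=optics.camera("wrist"); cv2.imwrite("pics/w1.png",im[:,:,::-1])
print(proj(c,[.519,.012,.05]),proj(c,[.52,.038,.05]))
for t in ("stud","ring_centre"): print([(m["at"],m["score"],plane(c,m["at"],.05).round(4)) for m in models.mark_of(t,"wrist")])
E
```

```text
t 1.8667 pos [ 0.5182 -0.031   0.1995] F [0.71 0.16 0.84]
trans [-0.022  0.033  0.159]
turn [ 0.034 -0.003  0.007]
[328.71348832 177.84055733] [330.06200182 145.93288595]
[([332.6, 269.7], 0.67, array([ 0.5228, -0.0698,  0.05  ])), ([326.3, 172.8], 0.59, array([0.517 , 0.0162, 0.05  ])), ([265.7, 261.0], 0.56, array([ 0.4631, -0.0617,  0.05  ]))]
[([332.2, 144.5], 0.81, array([0.5217, 0.0391, 0.05  ]))]
```

View pics/w1.png

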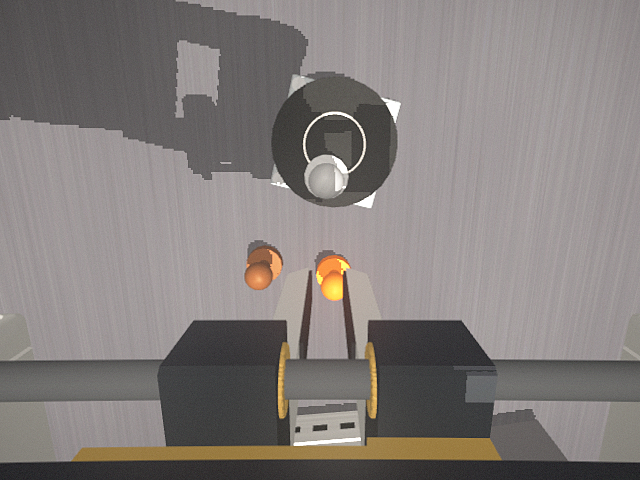

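The wrist view shows the ring centred near (334,143) and the stud's foot near (327,176). The closed-up fingers are at about (328,280) and the orange look-alike is directly below them. Next I'll fit the ring and the stud's foot.

```bash
cat >> h.py <<'E'
def fitcirc(xy,r=None):
    f=lambda p: np.hypot(xy[:,0]-p[0],xy[:,1]-p[1])-(p[2] if r is None else r)
    m=xy.mean(0); s=least_squares(f,[m[0],m[1],.02],loss="soft_l1",f_scale=.0007); return s.x,np.abs(s.fun).mean()
def ringfit(im,c,guess,tag=None):
    # bright-thin pixels, radii 21..28mm from guess on the plane z=.05 ; iterative
    g=im.astype(int); v=g.min(2); H=np.array(guess[:2]); best=None
    px=proj(c,[*H,.05]); S=70
    pts=[];
    for r in range(max(0,int(px[1])-S),min(480,int(px[1])+S)):
        for q in range(int(px[0])-S,int(px[0])+S):
            P=plane(c,(q,r),.05); 
            if 0.017<np.hypot(*(P[:2]-H))<0.032 and v[r,q]>150: pts.append([*P[:2],q,r])
    return np.array(pts)
E
python3 - <<'E'
from h import *
c=optics.get_calibration("wrist"); im=cv2.imread("pics/w1.png")[:,:,::-1]
ms=models.cut_out("stud","wrist")
mask=None
for m in ms:
    b=m["box"]; print(b,m["score"])
    if b[1]<200 and b[3]<220: mask=m["pixels"]; 
pts=ringfit(im,c,[.521,.039])
if mask is not None:
    dm=cv2.dilate(mask.astype(np.uint8),np.ones((7,7))); pts=np.array([p for p in pts if not dm[int(p[3]),int(p[2])]])
print(len(pts)); f,e=fitcirc(pts[:,:2]); print("ring",f,e)
ys,xs=np.nonzero(mask); print(xs.min(),xs.max(),ys.min(),ys.max(),mask.sum())
# foot silhouette fit: project flange model (two discs + ball) and match mask
def model(x,y):
    t=np.linspace(0,2*np.pi,60); P=[]
    for z in (.05,.062): P+= [[x+.018*np.cos(a),y+.018*np.sin(a),z] for a in t]
    m=np.zeros((480*8,640*8),np.uint8)
    h=cv2.convexHull(np.float32([proj(c,p) for p in P])*8+4).astype(int); cv2.fillPoly(m,[h],1)
    C=np.array([x,y,.091]); Rr=rot(c["orientation"]); 
    u=Rr[:,0];v=Rr[:,1]
    h=np.float32([proj(c,C+.0132*(np.cos(a)*u+np.sin(a)*v)) for a in t])*8+4; cv2.fillPoly(m,[h.astype(int)],1)
    return cv2.resize(m.astype(np.float32),(640,480),interpolation=cv2.INTER_AREA)
from scipy.optimize import minimize
r=minimize(lambda p:np.abs(model(p[0]/100,p[1]/100)-mask).sum(),[51.7,1.5],method="Nelder-Mead",options=dict(initial_simplex=[[51.5,1.3],[52,1.3],[51.5,1.8]],maxiter=40))
print("stud",r.x/100,r.fun)
v=im.copy(); mm=model(*(r.x/100)); cn,_=cv2.findContours((mm>.5).astype(np.uint8),0,1)
v=cv2.resize(v[60:220,250:420],None,fx=4,fy=4,interpolation=2).copy()[:,:,::-1].copy()
for k in cn: cv2.polylines(v,[((k-[250,60])*4+2).astype(int)],True,(0,0,255),1)
a=[(proj(c,[f[0]+f[2]*np.cos(t),f[1]+f[2]*np.sin(t),.05])-[250,60])*4+2 for t in np.linspace(0,6.28,60)]
cv2.polylines(v,[np.int32(a)],True,(0,255,0),1); cv2.imwrite("pics/c1.png",v[:600])
E
```

```text
[304.9, 151.4, 348.7, 199.1] 0.76
[241.3, 247.0, 282.5, 290.3] 0.76
[315.8, 256.4, 346.7, 299.9] 0.75
350
ring [0.52307852 0.04025212 0.02492788] 0.0004984139682392441
304 347 154 198 1523
stud [0.5161651  0.01506181] 72.765625
```

View pics/c1.png

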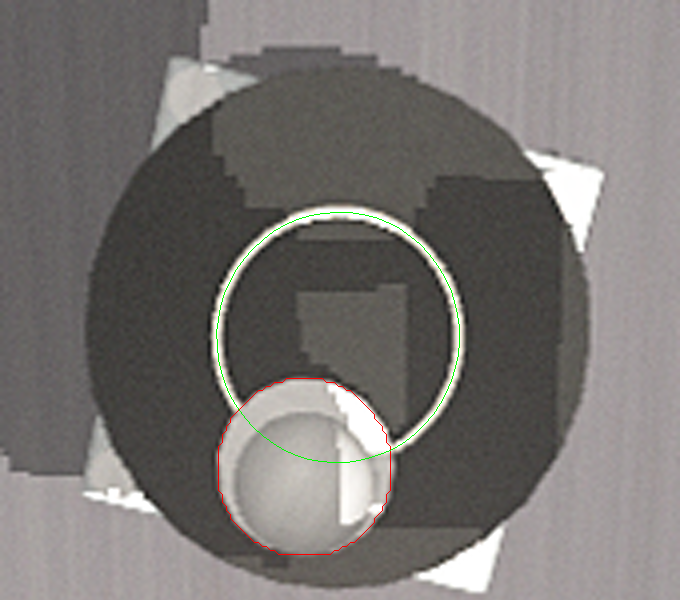

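The overlay agrees well with both outlines: ring (0.5231, 0.0403), stud (0.5162, 0.0151). The offset is 26.1 mm, and the push heading is (0.264, 0.965). Now I'll align the tool behind the stud.

```bash
python3 - <<'E'
from h import *
d=np.array([.0069,.0252]);d/=np.linalg.norm(d); s=np.array([.5162,.0151])
p=s-d*.040; print(p)
plan([*p,0.12],Rpush(d,-1))
E
```

```text
[ 0.50563645 -0.02347993]
t 2.0667 pos [ 0.5181 -0.0299  0.2   ] F [-0.48 -0.12  0.25]
trans [ 3.199 -0.497 -0.259]
turn [ 3.129e+00 -1.000e-03 -3.000e-03]
```

arm_command(
  deltas=[
    {"translation": [0.6, -0.25, -0.13], "turn": [1.0, 0, 0]},
    {"translation": [1.2, -0.5, -0.26], "turn": [2.0, 0, 0]},
    {"translation": [1.8, -0.5, -0.26], "turn": [3.13, 0, 0]},
    {"translation": [2.4, -0.5, -0.26], "turn": [3.13, 0, 0]},
    {"translation": [3.0, -0.5, -0.26], "turn": [3.13, 0, 0]},
    {"translation": [3.2, -0.5, -0.26], "turn": [3.13, 0, 0]},
    {"translation": [3.2, -0.5, -0.26], "turn": [3.13, 0, 0]},
    {"translation": [3.2, -0.5, -0.26], "turn": [3.13, 0, 0]},
  ],
)

```text
time_s: 2.73
ee_pos: [0.506, -0.0243, 0.1204]
eef_rot: [1.706, 1.57, -0.133]
force: [-1.1, -0.2, 0.2]
grip_width: 0.0159
```

```bash
python3 - <<'E'
from h import *
d=np.array([.0069,.0252]);d/=np.linalg.norm(d); s=np.array([.5162,.0151])
p=s-d*.040
plan([*p,0.075],Rpush(d,-1))
im=optics.camera("wrist"); cv2.imwrite("pics/w2.png",im[:,:,::-1])
E
```

```text
t 2.7333 pos [ 0.506  -0.0243  0.1204] F [-1.14 -0.18  0.22]
trans [ 1.815 -0.025 -0.026]
turn [-0.012 -0.001 -0.005]
```

View pics/w2.png

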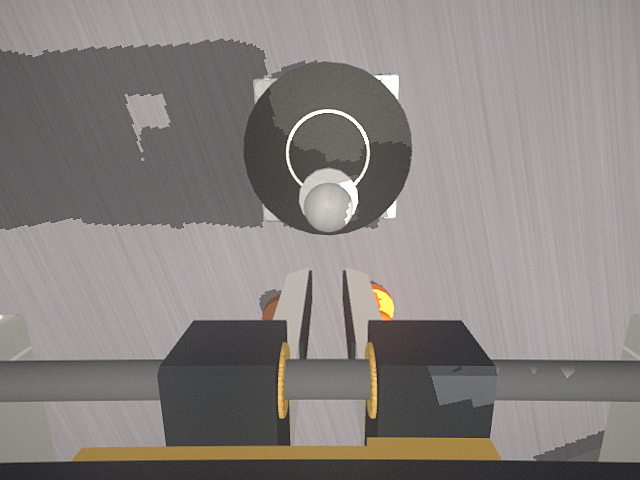

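The fingers (midline column 327), stud (329) and ring (328) are in line, so I'll descend.

arm_command(
  deltas=[
    {"translation": [0.4, 0, 0], "turn": [0, 0, 0]},
    {"translation": [0.8, 0, 0], "turn": [0, 0, 0]},
    {"translation": [1.2, 0, 0], "turn": [0, 0, 0]},
    {"translation": [1.6, 0, 0], "turn": [0, 0, 0]},
    {"translation": [1.8, 0, 0], "turn": [0, 0, 0]},
    {"translation": [1.8, 0, 0], "turn": [0, 0, 0]},
    {"translation": [1.8, 0, 0], "turn": [0, 0, 0]},
  ],
)

```text
time_s: 3.37
ee_pos: [0.5058, -0.0247, 0.0744]
eef_rot: [-1.393, 1.57, 3.05]
force: [0.3, -0.1, 0.3]
grip_width: 0.016
```

```bash
python3 - <<'E'
from h import *
d=np.array([.0069,.0252]);d/=np.linalg.norm(d); r=np.array([.5231,.0403])
plan([*(r-d*.0241),0.075],Rpush(d,-1))
im=optics.camera("wrist"); cv2.imwrite("pics/w3.png",im[:,:,::-1])
E
```

```text
t 3.3667 pos [ 0.5058 -0.0247  0.0744] F [ 0.33 -0.1   0.34]
trans [-0.023 -0.024 -1.727]
turn [-0.021  0.001  0.008]
```

View pics/w3.png

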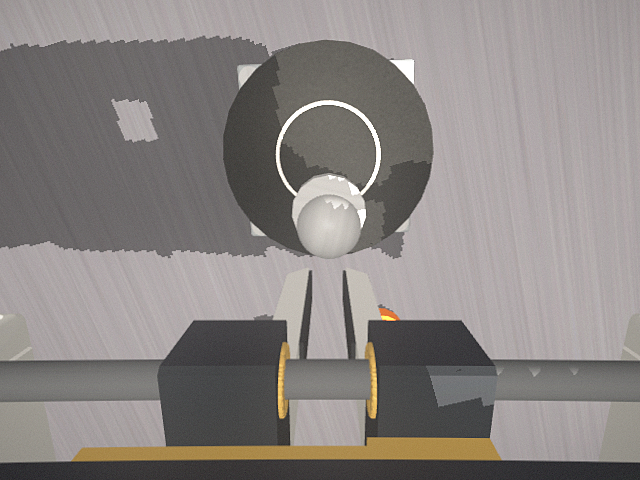

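The stud is clear of the fingertips by about 15 mm and in line with them. I'll start the push slowly and stop short.

arm_command(
  deltas=[
    {"translation": [0, 0, -0.12], "turn": [0, 0, 0]},
    {"translation": [0, 0, -0.24], "turn": [0, 0, 0]},
    {"translation": [0, 0, -0.36], "turn": [0, 0, 0]},
    {"translation": [0, 0, -0.48], "turn": [0, 0, 0]},
    {"translation": [0, 0, -0.58], "turn": [0, 0, 0]},
    {"translation": [0, 0, -0.66], "turn": [0, 0, 0]},
    {"translation": [0, 0, -0.74], "turn": [0, 0, 0]},
    {"translation": [0, 0, -0.82], "turn": [0, 0, 0]},
    {"translation": [0, 0, -0.9], "turn": [0, 0, 0]},
    {"translation": [0, 0, -0.98], "turn": [0, 0, 0]},
    {"translation": [0, 0, -1.04], "turn": [0, 0, 0]},
    {"translation": [0, 0, -1.1], "turn": [0, 0, 0]},
  ],
)

```text
time_s: 4.42
ee_pos: [0.5133, 0.0019, 0.0748]
eef_rot: [0.866, 1.571, -0.974]
force: [-0.5, -0.8, 0.4]
grip_width: 0.0161
```

```bash
cat >> h.py <<'E'
def measure(name):
    o=ctrl.get_obs(); c=optics.get_calibration("wrist"); im=optics.camera("wrist"); cv2.imwrite(f"pics/{name}.png",im[:,:,::-1])
    ms=[m for m in models.cut_out("stud","wrist") if plane(c,[(m["box"][0]+m["box"][2])/2,(m["box"][1]+m["box"][3])/2],.06)[1]>-.02]
    if not ms: print("no stud"); return
    mask=ms[0]["pixels"]; pts=ringfit(im,c,[.523,.040])
    dm=cv2.dilate(mask.astype(np.uint8),np.ones((9,9))); pts=np.array([p for p in pts if not dm[int(p[3]),int(p[2])]])
    f,e=fitcirc(pts[:,:2],.0249)
    t=np.linspace(0,2*np.pi,60)
    def model(x,y):
        m=np.zeros((480*4,640*4),np.uint8)
        P=[[x+.018*np.cos(a),y+.018*np.sin(a),z] for z in (.05,.062) for a in t]
        cv2.fillPoly(m,[cv2.convexHull(np.float32([proj(c,p) for p in P])*4+2).astype(int)],1)
        Rr=rot(c["orientation"]); C=np.array([x,y,.091])
        cv2.fillPoly(m,[(np.float32([proj(c,C+.0132*(np.cos(a)*Rr[:,0]+np.sin(a)*Rr[:,1])) for a in t])*4+2).astype(int)],1)
        m[:, :]=m; return cv2.resize(m.astype(np.float32),(640,480),interpolation=cv2.INTER_AREA)
    from scipy.optimize import minimize
    r=min((minimize(lambda p:np.abs(model(p[0]/100,p[1]/100)-mask).sum(),[x0,y0],method="Nelder-Mead",options=dict(initial_simplex=[[x0-.3,y0-.3],[x0+.3,y0-.3],[x0,y0+.4]],maxiter=40)) for x0,y0 in ((51.8,2.2),(52.2,3.6))),key=lambda r:r.fun)
    s=r.x/100; print("t",o["time_s"],"F",o["force"].round(2),"tcp",o["ee_pos"].round(4)); print("ring",f[:2].round(4),e.round(5),"stud",s.round(4),"misfit",r.fun/mask.sum())
    D=f[:2]-s; Rc=rot(o["eef_rot"]); print("to go",D.round(4),np.hypot(*D).round(4),"tool units",(Rc.T@np.append(D,0)/.025).round(3),"stud-tcp tool mm",(Rc.T@np.append(s-o["ee_pos"][:2],0)*1000).round(1))
    v=im[:,:,::-1].copy(); cn,_=cv2.findContours((model(*s)>.5).astype(np.uint8),0,1); cv2.drawContours(v,cn,-1,(0,0,255),1)
    cv2.polylines(v,[np.int32([proj(c,[f[0]+.0249*np.cos(a),f[1]+.0249*np.sin(a),.05]) for a in t])],True,(0,255,0),1)
    cv2.imwrite(f"pics/{name}o.png",cv2.resize(v[80:300,220:440],None,fx=2.7,fy=2.7))
E
python3 -c "
from h import *
measure('w4')"
```

```text
t 4.4167 F [-0.54 -0.77  0.45] tcp [0.5133 0.0019 0.0748]
ring [0.5232 0.0389] 0.00052 stud [0.519 0.026] misfit 0.041025704644700275
to go [0.0041 0.0129] 0.0135 tool units [-0.     0.023 -0.541] stud-tcp tool mm [ -0.   -0.8 -24.8]
```

View pics/w4o.png

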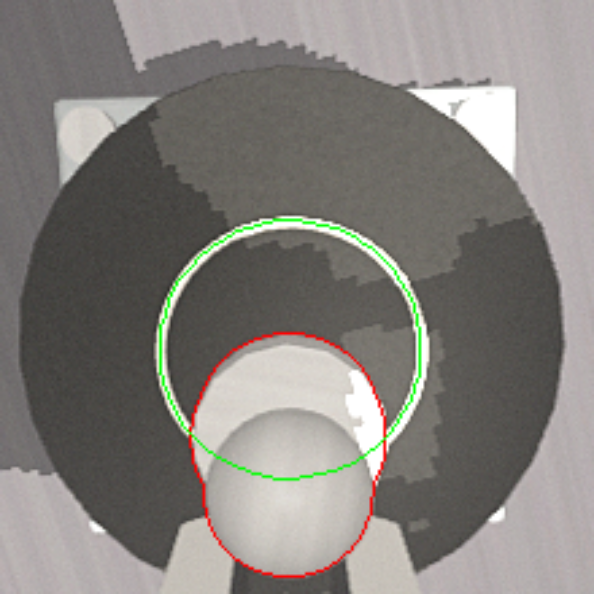

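The stud is moving upright in the cradle with 13.5 mm to go. I'll push about 11.5 mm more and then re-measure.

arm_command(
  deltas=[
    {"translation": [0, 0, -0.06], "turn": [0, 0, 0]},
    {"translation": [0, 0, -0.12], "turn": [0, 0, 0]},
    {"translation": [0, 0, -0.18], "turn": [0, 0, 0]},
    {"translation": [0, 0, -0.24], "turn": [0, 0, 0]},
    {"translation": [0, 0, -0.3], "turn": [0, 0, 0]},
    {"translation": [0, 0, -0.35], "turn": [0, 0, 0]},
    {"translation": [0, 0, -0.4], "turn": [0, 0, 0]},
    {"translation": [0, 0, -0.44], "turn": [0, 0, 0]},
    {"translation": [0, 0, -0.46], "turn": [0, 0, 0]},
    {"translation": [0, 0, -0.46], "turn": [0, 0, 0]},
  ],
)

```text
time_s: 5.35
ee_pos: [0.5163, 0.013, 0.0748]
eef_rot: [2.185, 1.571, 0.345]
force: [-0.3, -1.3, 0.5]
grip_width: 0.0161
```

```bash
python3 -c "
from h import *
measure('w5')"
```

```text
t 5.35 F [-0.3  -1.34  0.47] tcp [0.5163 0.013  0.0748]
ring [0.5231 0.0388] 0.00074 stud [0.5221 0.037 ] misfit 0.02414910075420615
to go [0.0011 0.0018] 0.0021 tool units [ 0.     0.022 -0.081] stud-tcp tool mm [  0.   -0.8 -24.7]
```

View pics/w5o.png

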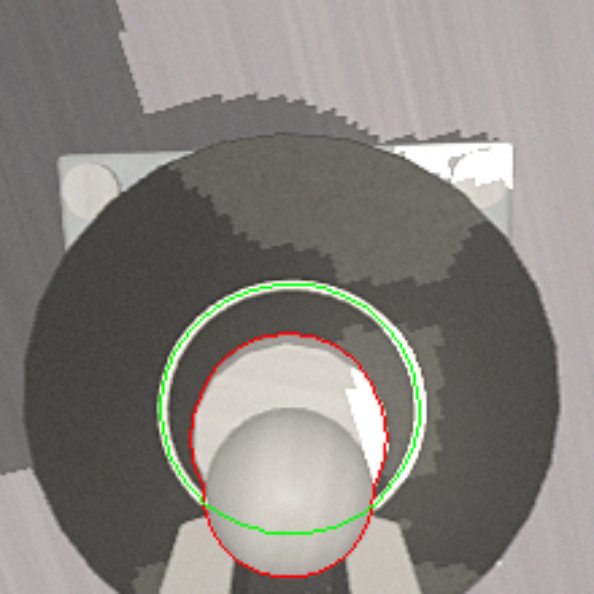

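The gap at the front is about 8 mm against a nominal 6 mm, so one more push of about 2.5 mm is needed.

arm_command(
  deltas=[
    {"translation": [0, 0, -0.03], "turn": [0, 0, 0]},
    {"translation": [0, 0, -0.06], "turn": [0, 0, 0]},
    {"translation": [0, 0, -0.09], "turn": [0, 0, 0]},
    {"translation": [0, 0, -0.1], "turn": [0, 0, 0]},
    {"translation": [0, 0, -0.1], "turn": [0, 0, 0]},
    {"translation": [0, 0, -0.04], "turn": [0, 0, 0]},
    {"translation": [0, 0, 0.1], "turn": [0, 0, 0]},
    {"translation": [0, 0, 0.5], "turn": [0, 0, 0]},
    {"translation": [0, 0, 1.0], "turn": [0, 0, 0]},
    {"translation": [0, 0, 1.2], "turn": [0, 0, 0]},
    {"translation": [0, 0, 1.2], "turn": [0, 0, 0]},
    {"translation": [0, 0, 1.2], "turn": [0, 0, 0]},
  ],
)

```text
time_s: 6.45
ee_pos: [0.5083, -0.0166, 0.0748]
eef_rot: [1.957, 1.571, 0.116]
force: [-0.3, -0.2, 0.1]
grip_width: 0.0163
```

```bash
python3 -c "
from h import *
measure('w6')"
```

```text
t 6.45 F [-0.29 -0.18  0.12] tcp [ 0.5083 -0.0166  0.0748]
ring [0.5232 0.039 ] 0.00052 stud [0.5228 0.0396] misfit 0.040743841832324976
to go [ 0.0004 -0.0005] 0.0007 tool units [0.    0.02  0.017] stud-tcp tool mm [  0.   -0.9 -58. ]
```

View pics/w6o.png

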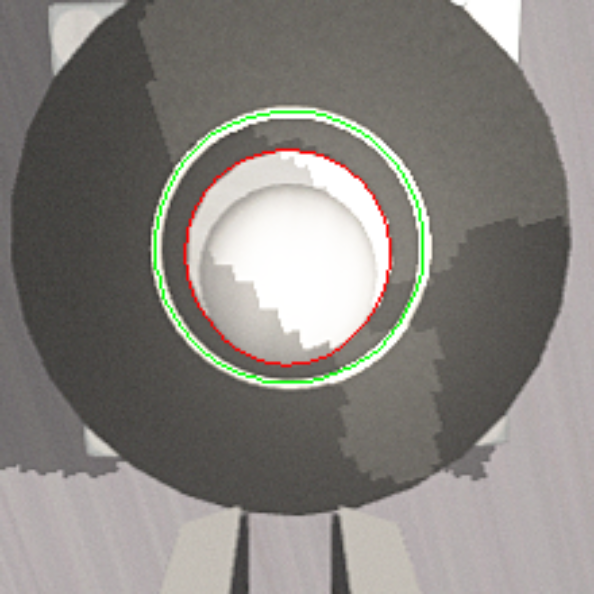

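The stud is free-standing and about 1 mm from centre. I'll raise the arm clear and cross-check with the fixed cameras.

arm_command(
  deltas=[
    {"translation": [-0.6, 0, 0], "turn": [0, 0, 0]},
    {"translation": [-1.4, 0, 0], "turn": [0, 0, 0]},
    {"translation": [-2.4, 0, 0.2], "turn": [0, 0, 0]},
    {"translation": [-3.5, 0, 0.8], "turn": [0, 0, 0]},
    {"translation": [-4.5, 0, 1.5], "turn": [0, 0, 0]},
    {"translation": [-5.0, 0, 2.0], "turn": [0, 0, 0]},
    {"translation": [-5.0, 0, 2.0], "turn": [0, 0, 0]},
    {"translation": [-5.0, 0, 2.0], "turn": [0, 0, 0]},
    {"translation": [-5.0, 0, 2.0], "turn": [0, 0, 0]},
  ],
)

```text
time_s: 7.3
ee_pos: [0.4948, -0.0635, 0.1986]
eef_rot: [-1.582, 1.569, 2.862]
force: [-0.5, -0.8, -0.2]
grip_width: 0.0159
```

```bash
python3 - <<'E'
from h import *
measure('w7')
o=[]
for n,(x0,y0) in (("scene",(250,150)),("top",(210,170))):
    im=optics.camera(n)[:,:,::-1]; a=cv2.imread(f"pics/{n}0.png")
    for t in ("spare","collar","channel"):
        print(n,t,[(np.round(m["at"],1),m["score"]) for m in models.mark_of(t,n)][:3])
    d=cv2.absdiff(im.copy(),a).max(2); 
    w=np.vstack([cv2.resize(k[y0:y0+150,x0:x0+200],(390,292),interpolation=2) for k in (a,im)]); o.append(w)
    for nm,(q,r) in dict(scene=dict(spare=(425,195),collar=(448,247),channel=(186,292)),top=dict(spare=(158,282),collar=(178,204),channel=(486,275)))[n].items():
        p=[np.float32(cv2.cvtColor(k.copy(),7)[r-25:r+25,q-25:q+25]) for k in (a,im)]; print(nm,"shift px",np.round(cv2.phaseCorrelate(*p),2))
cv2.imwrite("pics/c7.png",np.hstack(o))
E
```

```text
t 7.3 F [-0.48 -0.77 -0.19] tcp [ 0.4948 -0.0635  0.1986]
ring [0.5233 0.0392] 0.00061 stud [0.523  0.0395] misfit 0.06554540420819491
to go [ 0.0002 -0.0003] 0.0004 tool units [-0.     0.012  0.008] stud-tcp tool mm [ 0.000e+00 -1.000e-01 -1.068e+02]
scene spare [(array([423.4, 200.3]), 0.63)]
scene collar [(array([446.6, 252.2]), 0.6)]
scene channel [(array([187.5, 297.1]), 0.73)]Traceback (most recent call last):
  File "<stdin>", line 11, in <module>
    return _wrapfunc(a, 'round', decimals=decimals, out=out)
    return _wrapit(obj, method, *args, **kwds)
    conv = _array_converter(obj)
ValueError: setting an array element with a sequence. The requested array has an inhomogeneous shape after 1 dimensions. The detected shape was (2,) + inhomogeneous part.
```

View pics/w7o.png

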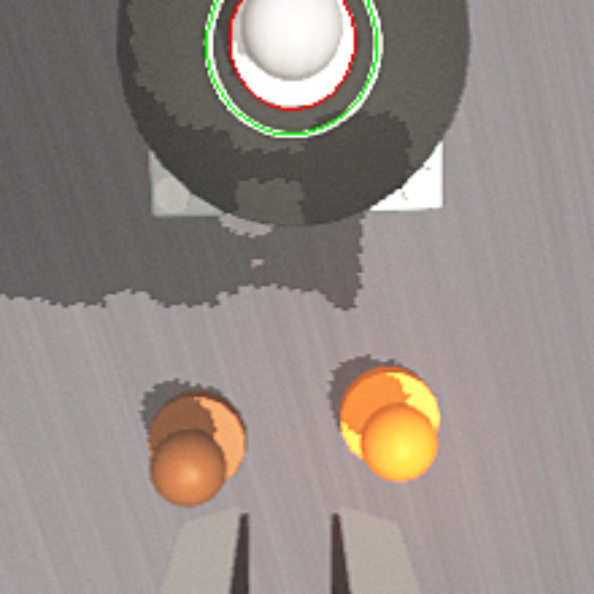

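From the other side the foot again lies well inside the ring, 0.4 mm off centre, with the clear gap visible all round. I'll finish the bystander check.

```bash
python3 - <<'E'
from h import *
o=[]
for n,(x0,y0) in (("scene",(250,150)),("top",(210,170))):
    im=optics.camera(n)[:,:,::-1].copy(); a=cv2.imread(f"pics/{n}0.png"); cv2.imwrite(f"pics/{n}8.png",im)
    o.append(np.vstack([cv2.resize(k[y0:y0+150,x0:x0+200],(390,292),interpolation=2) for k in (a,im)]))
    for nm,(q,r) in dict(scene=dict(spare=(425,195),collar=(448,247),channel=(186,292)),top=dict(spare=(158,282),collar=(178,204),channel=(486,275)))[n].items():
        t=a[r-18:r+18,q-18:q+18]; s=cv2.matchTemplate(im[r-28:r+28,q-28:q+28],t,cv2.TM_CCOEFF_NORMED); _,v,_,l=cv2.minMaxLoc(s); print(n,nm,np.array(l)-10,round(v,3))
cv2.imwrite("pics/c8.png",np.hstack(o))
E
```

```text
scene spare [0 0] 1.0
scene collar [0 0] 1.0
scene channel [0 0] 1.0
top spare [0 0] 0.999
top collar [0 0] 1.0
top channel [0 0] 1.0
```

View pics/c8.png

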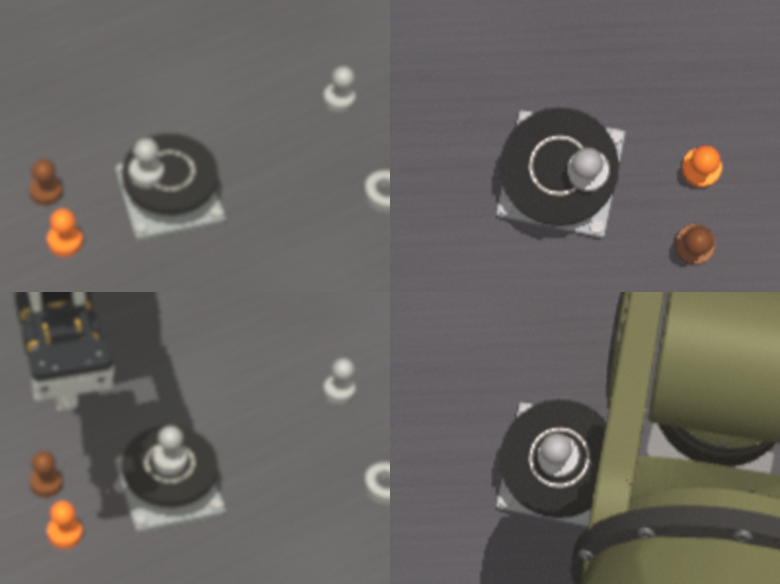

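Both fixed views show the stud upright inside the ring, and nothing else has moved. Handing in.

```bash
python3 -c "
from station import ctrl
print(ctrl.hand_in(), ctrl.get_obs()['time_s'])"
```

```text
the job is handed in; nothing more can be done
the job is handed in; nothing more can be done
```

The stud now stands upright inside the scribed ring, and I've handed the job in. I pushed it about 26 mm at the flange with the two fingertips, set 16 mm apart as a cradle, then backed off and raised the arm clear. The last clock reading before the final pictures was 7.3 s.

**Stud position:** the last two wrist-camera fits, taken with the arm backed off, put its axis 0.7 mm and 0.4 mm from the ring centre; the limit is 6 mm. The scene and top views also show it upright inside the ring, and I judged that by eye.

**Other objects:** the spare stud, channel and collar showed no pixel shift in either fixed camera. The orange and brown look-alikes appear unmoved in the before and after pictures.

**Disagreements:**
- **Ring centre:** the estimates spread by about 1–1.5 mm between views. The early network mark in the scene view was about 16 mm off, so I dropped it and used the ring fits instead.
- **First bystander check:** that script crashed on a formatting error, so I redid the check by template matching.

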